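# Empty the lemon dispenser with its forked key

## Robot

A 7-joint arm with a two-finger parallel gripper is mounted at the origin on a cart in front of the work surface, level with it; the furniture and walls round the work are solid. World frame = base frame: x ahead of the robot, y to its left, z up, the work surface at z = 0. Lengths are in m, angles in rad, forces in N, time in s.
With the tool pointing down it reaches from about 0.425 to 0.875 m from the base axis. Payload 4.7 kg.
Tool frame: the origin (TCP) lies between the finger pads, 19 mm behind the fingertips; this is the grasp point; z points along the fingers, y is the line along which they close (so a half turn about z gives the same grasp; the last joint's range is limited). The gripper opens to 87 mm and grips with 3 to 60 N. Pads are 19 mm wide; open, the fingers measure 117 mm over their backs; the gripper's body (75 mm by 190 mm) begins 51 mm behind the grasp point.
Start: joints at [1.307, 0.321, -0.07, 1.45, 0.023, 1.371, -0.057], TCP at [0.178, -0.625, 0.241] pointing down, gripper open.
Joint ranges: [-2.86, 2.86], [-0.3, 2.09], [-1.38, 1.24], [0.06, 2.45], [-1.56, 4.7], [0.09, 2.05], [-2.69, 2.69]. Speed limits (rad/s): [2.57, 2.57, 3.14, 3.14, 3.14, 3.14, 3.14].

## Interface

Orientations are given as a rotation vector (axis times angle).
In Python, from bench import ctrl gives the robot as it stands. The module is installed in compiled form; this text tells all that it offers.
- The arm moves only by the shell command python3 -m handwheel 'ROWS' [FORCE]. ROWS is JSON, a list of rows, each a list of 7 numbers: the finger opening in m, from 0 to 0.087, then the shift along the tool's x, y, z in m, then the turn, a rotation vector about the tool's x, y, z in degrees. A call has 1 to 12 rows; each row shifts and turns the commanded pose from where the row before left it, along the tool's axes as they then stand; what a row does not reach is not made up. A row lasts 1/8 s, in which the tool goes at most 62.5 mm and 10.7 degrees, less where a joint would pass 70% of its speed; a pose out of reach is approached as far as the arm can. A call is refused whole if a number of a shift passes 0.0625 or a number of a turn 10.7, either way. A call with a gripper value outside its range is refused whole. The fingers move at their own pace and stop on an object; FORCE is the grip in N (left out, the last holds). Time passes only in rows, so rows that do not move let the fingers close. It gives the time, the measured TCP pose, the force, the opening and the grip force at its end, in the units of the state.
- ctrl.get_state(): the state, without advancing time (a new reading comes with each control period).
- ctrl.get_image(name): name is "side" or "top" or "wrist"; returns (picture, depth): 400x640x3 uint8, blue, green, red; 400x640 float32, m along the optical axis (not along the pixel's ray), 0 where there is no reading.
- ctrl.camera_info(name): a dict with "intrinsics" (3x3 intrinsics, pixels), "R" (3x3) and "t" (3): a world point X has camera coordinates R X + t. Camera axes: x right, y down, z forward; pixel columns grow to the right and rows downward; lengths in m; the calibration is good to about 2 mm. A picture is of the moment at which its call begins: read the wrist's pose just before it. camera_info takes no time and is no camera call; for the wrist camera it gives the pose at the moment of the call.
- ctrl.close_job(): hands the job in; it is judged then, once.
The state is a dict: "time": time; "joint_positions": joint angles; "qd": joint speeds; "joint_torque": joint torques, N m; "position": TCP position; "tool_rot": TCP orientation; "ft_force": force on the tool from outside, world axes, zero at the start; "torque": the same for the moment, N m; "grip_width": opening from 0.0 (shut) to 1.0 (fully open); "grip_force": force on a finger pad.
Only numpy, scipy, OpenCV 4.12 (cv2) and the standard library are available. Lean on these libraries where they do the work, as an engineer would, in place of code of your own. Each camera call takes 0.05 s, during which the arm holds its last target. There are 200 camera calls.

## Task

Empty the lemon dispenser into the mixing bowl: first stand the bowl on the worktop under the dispenser's mouth and let go of it. Then take the forked key from its slanted block, straddle the spring bar with the fork and push the brass collar sideways against its spring until the gate's eye comes free, so that the gate drops open and all three lemons slide into the bowl. Let the bar spring home, put the key back into the block's slot all the way down, and leave the other things on the worktop where they are.

Things in the scene. Friction and masses are not known exactly. Their poses are not given: they have to be found in the camera images.
- dispenser: the lemon dispenser, fixed: a wooden hopper 110 mm wide, 350 mm tall on a foot set back. Origin on the worktop below it; +x from its mouth (facing the robot) to its back, y across, z up. A steel chute, 20 deg steep, 90 mm wide, ends at the front lip. Cheeks' front edges at x -88, inner faces y +-45 mm. Below the lip it is open from x -30 forward, under z 160
- lip (a point): middle of the chute's front lip, at (-80, 0, 185) mm in the dispenser's frame. The gate is hinged here. The lemons slide off it to the dispenser's -x and fall through the height of the bowl's rim 90 to 150 mm in front of it, so the bowl's middle belongs about 130 mm in front
- rail (a point): lower front edge, middle, of the wooden front rail that overhangs the spring bar, at (-84, 0, 340) mm in the dispenser's frame (rail x -84 to -62, z 340 to 354, full width). Because of it the key cannot come down on the bar upright: it must be tilted 28 deg or more, handle towards the robot (about 40 is good)
- gate (a joint): the steel drop gate, hinged along the lip; rad, 0 = shut and upright, 2.0 = dropped forward into a downhill spout. Plate 62 mm tall, 84 wide; a tab with an eye (y 30 to 43 mm in the dispenser's frame) reaches up to the spring bar, which holds it shut. Open, its edge is 60 mm in front of the lip, 155 mm above the worktop. The lemons push it open once the bar has left the eye
- spring_bar (a joint): the spring bar, 8 mm thick, along the dispenser's y between the cheeks, 105 mm above the lip; m, 0 = home (left end through the gate's eye), grows to 0.020 as its collar is pushed to the dispenser's -y (robot's right). The eye comes free at 0.010 to 0.014. Spring about 2 N at home, 4.5 N at 0.016; it springs home when let go
- collar (a point): centre of the left (+y) face of the bar's brass collar (26 mm across, 6 thick, coil spring to its right), on the bar's axis; moves with the bar; home at (-80, -6, 290) mm in the dispenser's frame. To its left 24 mm of bare bar up to a fixed steel ear (y 18 to 24): the fork goes in here, its thickness along y, one tine in front of and one behind the bar
- key: the forked key, loose, 0.12 kg, 170 mm long. Origin between the tine tips, z along it from tips to handle end, x across the flat blade, y through its thickness. Steel blade 36 (x) by 6 mm (y), z 0 to 80, with a slot 18 wide and 24 deep open at the tip (tines 9 mm wide). Blue handle 26 (x) by 18 mm (y), z 78 to 170: grip it across y, the fingers pointing along -z
- fork (a point): point of the key in the middle of the fork's slot, on its axis, 12 mm above the tine tips
- key_block: the dark wooden slanted block that holds the key, fixed, foot 120 x 60 mm. Origin under its middle, z up. Its slot leans 28 deg: going up it runs along (-0.469, 0, 0.883) in the block's frame, so the key's handle points up and towards the robot. Block's top about 110 mm high
- slot_floor (a point): centre of the floor of the block's slot, at (16, 0, 40) mm in the block's frame. Slot 42 mm across in the block's x-z plane, 18 mm along its y, 62 mm deep. At home the key stands on the floor, blade in the x-z plane, key x and y as the block's, lying on the near wall (3 mm off the middle)
- bowl: the cream mixing bowl, loose, 0.16 kg, rim 262 mm across, 120 mm tall, flat base 110 mm across; origin at the centre of its underside, z up. Its sloping wall is about 5 mm thick and can be pinched at the rim from above, one finger inside (rim centre line at radius 125 mm; TCP some 14 mm below the rim)
- lemon_a_mid (a point): middle of a lemon (78 x 55 mm, 0.108 kg), one of three lying in a row across the chute behind the gate
- lemon_b_mid (a point): middle of a lemon (78 x 55 mm, 0.108 kg), one of three lying in a row across the chute behind the gate
- lemon_c_mid (a point): middle of a lemon (78 x 55 mm, 0.108 kg), one of three lying in a row across the chute behind the gate
- pepper_mill: the wooden pepper mill, a bystander, 58 mm across, 165 mm tall; origin at the centre of its underside
- jam_jar: the jar with the yellow lid, a bystander, 69 mm across, 112 mm tall; origin at the centre of its underside
- garlic: the garlic bulb, a bystander, 60 mm; origin at the centre of its underside
- lime: the lime, a bystander, 55 mm; origin at the centre of its underside
- tin: the green tin, a bystander, 75 mm across, 58 mm tall; origin at the centre of its underside

How it is judged:
By the outcome, as a careful person would: the job done as asked, in the order asked, and still so for the second after the job is handed in, with the robot touching nothing.
It also fails if it takes over 64 s, if anything falls off the work surface, if the arm or the gripper's body presses on something with over 40 N, if the wrist force passes 120 N, or if a joint passes its speed limit or range.

## Working session

There is one attempt and no reset: what is moved stays moved. The work goes in short steps, Python scripts to look and compute and a shell command to move; the robot and the scene stay as the last step left them, time stands still between calls to the robot, and variables do not carry over. Pictures are saved under pics/ and viewed, at most 11 in all, crops included, and the job is handed in when it is done.

```bash
mkdir -p pics; cat > h.py <<'E'
import numpy as np, cv2
from bench import ctrl
from scipy.spatial.transform import Rotation as R
def grab(n):
    i=ctrl.camera_info(n); p,d=ctrl.get_image(n); return p,d,i
def world(d,i):
    K=np.array(i["intrinsics"]);Rm=np.array(i["R"]);t=np.array(i["t"])
    v,u=np.mgrid[:d.shape[0],:d.shape[1]]
    c=np.stack([(u-K[0,2])/K[0,0]*d,(v-K[1,2])/K[1,1]*d,d],-1)
    return (c-t)@Rm
E
python3 - <<'E'
from h import *
s=ctrl.get_state();print(s)
for n in("side","top"):
    p,d,i=grab(n);cv2.imwrite(f"pics/{n}0.png",p);np.savez(f"{n}0.npz",p=p,d=d,K=i["intrinsics"],R=i["R"],t=i["t"])
    print(n,i, (d==0).mean())
E
```

```text
{'time': 0.0, 'joint_positions': array([ 1.30705359,  0.32180978, -0.07008295,  1.45167185,  0.02257966,
        1.37079848, -0.05691817]), 'qd': array([ 0.00032301, -0.00263243,  0.0005729 ,  0.00027016, -0.00033264,
        0.00033039, -0.00062863]), 'joint_torque': array([-5.71619040e-06, -4.91290998e+01, -4.04005134e-01, -3.12524235e+01,
       -6.38774643e-02,  4.36365476e-02,  1.61472344e-04]), 'position': array([ 0.17810014, -0.62458518,  0.24017163]), 'tool_rot': array([-3.10947310e+00, -4.34783209e-01,  5.36156530e-04]), 'ft_force': array([ 0.26983509,  0.3631933 , -0.34940946]), 'torque': array([ 0.00889558, -0.00388938,  0.00468199]), 'grip_force': 0.0, 'grip_width': 1.0017014264000093}
side {'intrinsics': array([[433.34919712,   0.        , 317.71410944],
       [  0.        , 433.34919712, 201.72462466],
       [  0.        ,   0.        ,   1.        ]]), 'R': array([[ 0.26223994, -0.96499109,  0.00473467],
       [-0.74912376, -0.20666514, -0.62936723],
       [ 0.60831226,  0.16149837, -0.77709361]]), 't': array([-0.26159463,  0.57450453,  1.11465077])} 0.00410546875
top {'intrinsics': array([[400.99563828,   0.        , 319.74602799],
       [  0.        , 400.99563828, 203.78757954],
       [  0.        ,   0.        ,   1.        ]]), 'R': array([[ 0.00524583, -0.99949928,  0.03120363],
       [-0.9967823 , -0.00772235, -0.07978348],
       [ 0.0799845 , -0.03068469, -0.99632371]]), 't': array([-0.13155952,  0.64579982,  1.27287089])} 0.0038984375
```

View pics/side0.png

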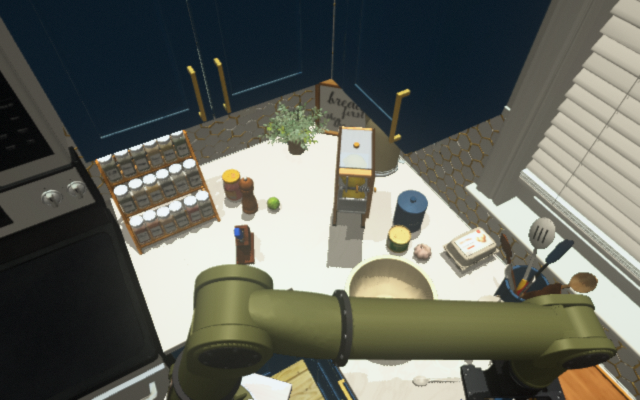

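View pics/top0.png

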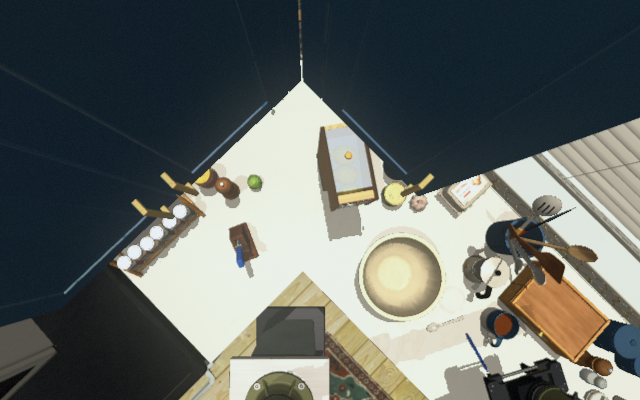

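The side picture shows the dispenser at (355,165), the key block at (243,243), the bowl at (390,290) and the bystanders. In the top picture the bowl is at (402,275), the dispenser at (348,165) and the block at (241,245) with its blue handle. Next I measure from depth.

```bash
python3 - <<'E'
from h import *
Z={n:np.load(f"{n}0.npz") for n in("side","top")}
W={n:world(z["d"],z) for n,z in Z.items()}
t=W["top"];s=W["side"]
def reg(w,u0,u1,v0,v1,z0,z1):
    m=np.zeros(w.shape[:2],bool);m[v0:v1,u0:u1]=1
    m&=(w[...,2]>z0)&(w[...,2]<z1);return m
for n,w,b in(("top",t,(300,400,110,225)),("side",s,(325,385,115,230))):
    P=w[reg(w,*b,.325,.40)]
    r=cv2.minAreaRect(P[:,:2].astype(np.float32)*1000);print(n,"disp",r,np.percentile(P[:,2],[2,50,98]),len(P)); print(cv2.boxPoints(r))
# bowl rim
for n,w,b in(("top",t,(345,455,220,330)),("side",s,(340,440,250,360))):
    P=w[reg(w,*b,.112,.14)]
    A=np.c_[2*P[:,:2],np.ones(len(P))];x=np.linalg.lstsq(A,(P[:,:2]**2).sum(1),rcond=None)[0]
    print(n,"bowl",x[:2],np.sqrt(x[2]+x[0]**2+x[1]**2),np.median(P[:,2]),len(P))
# table
print("table z",np.median(t[300:320,200:230,2]),np.median(t[230:260,300:330,2]))
for n,w,b in(("top",t,(215,270,210,285)),("side",s,(225,265,215,275))):
    z=Z[n];hsv=cv2.cvtColor(z["p"],cv2.COLOR_BGR2HSV)
    blue=(hsv[...,0]>100)&(hsv[...,0]<130)&(hsv[...,1]>120)
    m=reg(w,*b,.08,.3)&blue;P=w[m]
    c=P.mean(0);u,S,v=np.linalg.svd(P-c);print(n,"handle",c,v[0],P.min(0),P.max(0),len(P))
    m=reg(w,*b,.03,.2)&~blue;P=w[m];print(n,"block",P.mean(0),P.min(0),P.max(0));
    r=cv2.minAreaRect(P[:,:2].astype(np.float32)*1000);print(r)
for n,b in(("side",(325,385,115,235)),("side",(220,270,215,275)),("top",(215,270,210,285))):
    u0,u1,v0,v1=b;c=Z[n]["p"][v0:v1,u0:u1];cv2.imwrite(f"pics/c_{n}_{u0}.png",cv2.resize(c,None,fx=5,fy=5,interpolation=cv2.INTER_CUBIC)[:600])
E
```

```text
Traceback (most recent call last):
  File "h.py", line 7, in world
    K=np.array(i["intrinsics"]);Rm=np.array(i["R"]);t=np.array(i["t"])
               ~^^^^^^^^^^^^^^
KeyError: 'intrinsics is not a file in the archive'
```

```bash
sed -i 's/i\["intrinsics"\]/i["intrinsics" if "intrinsics" in i else "K"]/' h.py; cat > m1.py <<'E'
from h import *
Z={n:dict(np.load(f"{n}0.npz")) for n in("side","top")}
W={n:world(z["d"],z) for n,z in Z.items()}
t=W["top"];s=W["side"]
def reg(w,u0,u1,v0,v1,z0,z1):
    m=np.zeros(w.shape[:2],bool);m[v0:v1,u0:u1]=1
    m&=(w[...,2]>z0)&(w[...,2]<z1);return m
for n,w,b in(("top",t,(300,400,110,225)),("side",s,(325,385,115,230))):
    P=w[reg(w,*b,.325,.40)]
    r=cv2.minAreaRect(P[:,:2].astype(np.float32)*1000);print(n,"disp",r,np.percentile(P[:,2],[2,50,98]),len(P)); print(cv2.boxPoints(r))
for n,w,b in(("top",t,(345,455,220,330)),("side",s,(340,440,250,360))):
    P=w[reg(w,*b,.112,.14)]
    A=np.c_[2*P[:,:2],np.ones(len(P))];x=np.linalg.lstsq(A,(P[:,:2]**2).sum(1),rcond=None)[0]
    print(n,"bowl",x[:2],np.sqrt(x[2]+x[0]**2+x[1]**2),np.median(P[:,2]),len(P))
print("table z",np.median(t[300:320,200:230,2]),np.median(t[230:260,300:330,2]))
for n,w,b in(("top",t,(215,270,210,285)),("side",s,(225,265,215,275))):
    z=Z[n];hsv=cv2.cvtColor(z["p"],cv2.COLOR_BGR2HSV)
    blue=(hsv[...,0]>100)&(hsv[...,0]<130)&(hsv[...,1]>120)
    m=reg(w,*b,.08,.3)&blue;P=w[m]
    c=P.mean(0);u,S,v=np.linalg.svd(P-c);print(n,"handle",c,v[0],P.min(0),P.max(0),len(P))
    m=reg(w,*b,.03,.2)&~blue;P=w[m];print(n,"block",P.mean(0),P.min(0),P.max(0));
    r=cv2.minAreaRect(P[:,:2].astype(np.float32)*1000);print(r)
for n,b in(("side",(325,385,115,235)),("side",(220,270,215,275)),("top",(215,270,210,285))):
    u0,u1,v0,v1=b;c=Z[n]["p"][v0:v1,u0:u1];cv2.imwrite(f"pics/c_{n}_{u0}.png",cv2.resize(c,None,fx=5,fy=5,interpolation=cv2.INTER_CUBIC)[:600])
E
python3 m1.py
```

```text
top disp ((724.764404296875, -188.421630859375), (203.13818359375, 110.54529571533203), 10.852596282958984) [0.34384474 0.34946546 0.3562299 ] 3234
[[ 614.605    -153.26128 ]
 [ 635.4188   -261.82944 ]
 [ 834.9238   -223.58199 ]
 [ 814.11     -115.013824]]
side disp ((723.4468994140625, -185.37347412109375), (208.981689453125, 109.55486297607422), 10.886953353881836) [0.34218788 0.34922425 0.35580728] 1938
[[ 610.49084 -151.31732]
 [ 631.1826  -258.9004 ]
 [ 836.40295 -219.42963]
 [ 815.7112  -111.84656]]
top bowl [ 0.42455423 -0.37064747] 0.12403705500116062 0.11832323368308971 1201
side bowl [ 0.42278692 -0.36715964] 0.12300223841584876 0.11794983022848717 635
table z -0.0003786091537754208 -0.0002233301095674039
top handle [0.48191228 0.10476263 0.17268215] [-0.57022154 -0.2116626   0.79375458] [0.45759509 0.09168771 0.12818195] [0.50913105 0.11859597 0.19388475] 88
top block [0.52926595 0.11895442 0.09525465] [0.45426396 0.09015648 0.03223253] [0.57935225 0.15824355 0.19307953]
((515.0556640625, 117.31507110595703), (124.88203430175781, 42.740238189697266), 22.052621841430664)
side handle [0.46475049 0.10099886 0.18765677] [-0.81204393 -0.32302802 -0.48604274] [0.45523675 0.09375374 0.17796597] [0.47412144 0.10916426 0.1946056 ] 39
side block [0.51140346 0.11458901 0.09501082] [0.45189235 0.09211308 0.03086301] [0.57980926 0.15114682 0.19196319]
((513.75927734375, 120.38999938964844), (126.17389678955078, 42.32749938964844), 21.794313430786133)
```

```bash
python3 -m handwheel '[[0.087,0,0,0,0,0,10],[0.087,0,0,0,0,0,10],[0.087,0,0,0,0,0,10],[0.087,0,0,0,0,0,10],[0.087,0,0,0,0,0,10],[0.087,0,0,0,0,0,10],[0.087,0,-0.057,0,0,0,0],[0.087,0,-0.057,0,0,0,0],[0.087,0,-0.057,0,0,0,0],[0.087,0,-0.057,0,0,0,0],[0.087,0,0,0,0,0,0]]' 40
cat >> h.py <<'E'
def toTool(target, rot=None):
    s=ctrl.get_state();r=R.from_rotvec(s["tool_rot"]);p=s["position"]
    print("t",round(s["time"],2),"pos",p.round(4),"x",r.as_matrix()[:,0].round(3),"y",r.as_matrix()[:,1].round(3),"z",r.as_matrix()[:,2].round(3))
    print("shift mm tool axes",(r.inv().apply(np.array(target)-p)*1000).round(1))
    if rot is not None:
        d=r.inv()*rot;print("turn deg tool",np.degrees(d.as_rotvec()).round(2));print("shift in NEW axes mm",(rot.inv().apply(np.array(target)-p)*1000).round(1))
E
python3 - <<'E'
from h import *
toTool([.337,-.459,.106])
p,d,i=grab("wrist");cv2.imwrite("pics/w1.png",p);np.savez("w1.npz",p=p,d=d,K=i["intrinsics"],R=i["R"],t=i["t"])
print(i)
w=world(d,i);m=(w[...,2]>.112)&(w[...,2]<.13)&(np.hypot(w[...,0]-.4237,w[...,1]+.369)<.145)
P=w[m];A=np.c_[2*P[:,:2],np.ones(len(P))];x=np.linalg.lstsq(A,(P[:,:2]**2).sum(1),rcond=None)[0]
print("bowl",x[:2],np.sqrt(x[2]+x[0]**2+x[1]**2),np.median(P[:,2]),P[:,2].max(),len(P))
E
```

```text
time: 1.48
position: [0.3418, -0.4565, 0.2411]
tool_rot: [-2.915, 1.163, -0.001]
ft_force: [-0.9, -0.4, 0.7]
grip_width: 0.999
grip_force: 0.0
t 1.48 pos [ 0.3418 -0.4565  0.2411] x [ 0.725 -0.688 -0.   ] y [-0.688 -0.725 -0.003] z [ 0.002  0.002 -1.   ]
shift mm tool axes [ -1.7   5.5 135.1]
{'intrinsics': array([[314.24078277,   0.        , 317.19619783],
       [  0.        , 314.24078277, 200.2977959 ],
       [  0.        ,   0.        ,   1.        ]]), 'R': array([[-0.68783976, -0.72585606, -0.00307314],
       [-0.69933211,  0.66155892,  0.27069244],
       [-0.19445068,  0.18834217, -0.96266098]]), 't': array([-0.09542358,  0.50888422,  0.54199974])}
bowl [ 0.42216032 -0.37182418] 0.12333200297268797 0.11779198843772326 0.12147603826320141 11661
```

```bash
python3 -m handwheel '[[0.087,-0.001,0.004,0.05,0,0,0],[0.087,0,0,0.05,0,0,0],[0.087,0,0,0.035,0,0,0],[0.0,0,0,0,0,0,0],[0.0,0,0,0,0,0,0],[0.0,0,0,0,0,0,0],[0.0,0,0,0,0,0,0],[0.0,0,0,0,0,0,0]]' 40
python3 - <<'E'
from h import *
s=ctrl.get_state();print(s["grip_width"]*87,s["grip_force"],s["ft_force"])
toTool([.4182,-.320,.106])
E
```

```text
time: 2.52
position: [0.334, -0.4635, 0.107]
tool_rot: [2.912, -1.178, 0.002]
ft_force: [0.7, 0.1, -0.4]
grip_width: 0.516
grip_force: 0.3
44.86165026652532 0.3483416952076368 [ 0.70993954  0.11886878 -0.41970406]
t 2.52 pos [ 0.334  -0.4635  0.107 ] x [ 0.719 -0.695  0.001] y [-0.695 -0.719 -0.   ] z [ 0.001 -0.001 -1.   ]
shift mm tool axes [ -39.3 -161.7    1. ]
```

```bash
python3 -m handwheel '[[0.0,0,0,0,0,0,0],[0.0,0,0,0,0,0,0],[0.0,0,0,0,0,0,0],[0.0,0,0,0,0,0,0],[0.0,0,0,0,0,0,0],[0.0,0,0,0,0,0,0]]' 40
```

```text
time: 3.28
position: [0.3348, -0.4637, 0.1075]
tool_rot: [-2.912, 1.179, -0.004]
ft_force: [1.6, 0.6, 4.3]
grip_width: 0.286
grip_force: 36.6
```

```bash
python3 -m handwheel '[[0.0,0,0,-0.01,0,0,0],[0.0,0,0,-0.015,0,0,0],[0.0,0,0,-0.015,0,0,0],[0.0,0,0,0,0,0,0],[0.0,0,0,0,0,0,0]]' 45
cat > bowl.py <<'E'
from h import *
import sys
def bowl(n,c0,zr):
    p,d,i=grab(n);w=world(d,i);m=(w[...,2]>zr-.01)&(w[...,2]<zr+.02)&(np.abs(np.hypot(w[...,0]-c0[0],w[...,1]-c0[1])-.125)<.02)
    P=w[m];A=np.c_[2*P[:,:2],np.ones(len(P))];x=np.linalg.lstsq(A,(P[:,:2]**2).sum(1),rcond=None)[0]
    print(n,"bowl",x[:2],np.sqrt(x[2]+x[0]**2+x[1]**2),np.median(P[:,2]),len(P))
    pl=np.linalg.lstsq(np.c_[P[:,:2]-x[:2],np.ones(len(P))],P[:,2],rcond=None)[0];print("plane slope,z",pl)
    return p,d,i
if __name__=="__main__":
    a=[float(v) for v in sys.argv[1:4]]
    toTool([0,0,0])
    for n in("top","side"):
        p,d,i=bowl(n,a[:2],a[2])
E
python3 bowl.py .4172 -.3785 .158
```

```text
time: 3.9
position: [0.332, -0.4657, 0.1473]
tool_rot: [2.908, -1.18, 0.001]
ft_force: [-2.1, -2.8, 6.5]
grip_width: 0.203
grip_force: 44.5
t 3.9 pos [ 0.332  -0.4657  0.1473] x [ 0.717 -0.697  0.002] y [-0.697 -0.717  0.003] z [-0.001 -0.004 -1.   ]
shift mm tool axes [-562.9 -103.2  145.9]
top bowl [ 0.39245789 -0.3975716 ] 0.0987259609816911 0.14913891198925638 29
plane slope,z [-0.02028542 -0.02548861  0.14674469]
side bowl [ 0.3219459  -0.43266208] 0.02494805232211094 0.15010968152350396 28
plane slope,z [0.35912024 0.21230241 0.15822402]
```

```bash
python3 - <<'E'
from h import *
for n in("side","top"):
    p,d,i=grab(n);w=world(d,i)
    c=p[170:390,290:610] if n=="top" else p[180:400,290:610];cv2.imwrite(f"pics/b_{n}.png",c)
    np.savez(f"b_{n}.npz",p=p,d=d,K=i["intrinsics"],R=i["R"],t=i["t"])
a=cv2.imread("pics/b_top.png");b=cv2.imread("pics/b_side.png");cv2.imwrite("pics/b.png",cv2.resize(np.hstack([a,b]),(800,275)))
E
```

```text
(no output)
```

View pics/b.png

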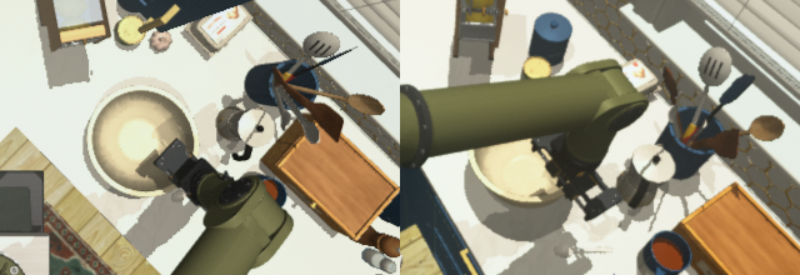

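Bowl is held at (140,140) in the left crop (top view); I'll check its tilt.

```bash
cat > rim.py <<'E'
from h import *
import sys
def rim(n,c0,save=None,zmin=.06,zmax=.22):
    p,d,i=grab(n);w=world(d,i);r=np.hypot(w[...,0]-c0[0],w[...,1]-c0[1]);az=np.degrees(np.arctan2(w[...,1]-c0[1],w[...,0]-c0[0]))
    Q=[]
    for a in range(-180,180,10):
        if -165<a<-105: continue
        m=(az>=a)&(az<a+10)&(r>.09)&(r<.15)&(w[...,2]>zmin)&(w[...,2]<zmax)
        if m.sum()<4: continue
        P=w[m];k=P[:,2]>np.percentile(P[:,2],75);Q.append(P[k].mean(0))
    Q=np.array(Q);A=np.c_[2*Q[:,:2],np.ones(len(Q))];x=np.linalg.lstsq(A,(Q[:,:2]**2).sum(1),rcond=None)[0]
    pl=np.linalg.lstsq(np.c_[Q[:,:2]-x[:2],np.ones(len(Q))],Q[:,2],rcond=None)[0]
    print(n,"rim c",x[:2].round(4),"r",np.sqrt(x[2]+x[0]**2+x[1]**2).round(4),"slope",pl.round(3),len(Q),"res",(Q[:,2]-np.c_[Q[:,:2]-x[:2],np.ones(len(Q))]@pl).std().round(4))
if __name__=="__main__":
    c=[float(v) for v in sys.argv[1:3]]
    toTool([0,0,0])
    for n in("top","side","wrist"): rim(n,c)
E
python3 rim.py .415 -.38
```

```text
t 4.1 pos [ 0.3318 -0.4658  0.1471] x [ 0.717 -0.697  0.002] y [-0.697 -0.717  0.003] z [-0.001 -0.004 -1.   ]
shift mm tool axes [-562.8 -103.2  145.8]
top rim c [ 0.4088 -0.3738] r 0.1229 slope [-0.099 -0.15   0.127] 30 res 0.0006
side rim c [ 0.3911 -0.3651] r 0.1094 slope [-0.422 -0.021  0.095] 11 res 0.0068
wrist rim c [ 0.4064 -0.3837] r 0.1152 slope [-0.02  -0.343  0.101] 21 res 0.0071
```

```bash
python3 -m handwheel '[[0.0,0,0,-0.02,0,0,0],[0.0,-0.004,-0.018,-0.005,0,0,0],[0.0,-0.005,-0.024,0,0,0,0],[0.0,-0.005,-0.024,0,0,0,0],[0.0,-0.005,-0.024,0,0,0,0],[0.0,-0.005,-0.024,0,0,0,0],[0.0,-0.005,-0.024,0,0,0,0],[0.0,-0.005,-0.024,0,0,0,0],[0.0,-0.004,-0.014,0,0,0,0],[0.0,-0.001,-0.008,0,0,0,0],[0.0,0,0,0.02,0,0,0],[0.0,0,0,0,0,0,0]]' 45
python3 rim.py .507 -.222
```

```text
time: 5.75
position: [0.4319, -0.3104, 0.1544]
tool_rot: [2.902, -1.184, 0.007]
ft_force: [-6.8, -8.0, 18.0]
grip_width: 0.19
grip_force: 52.2
t 5.75 pos [ 0.4319 -0.3104  0.1544] x [ 0.714 -0.7    0.007] y [-0.7   -0.714  0.005] z [ 0.001 -0.008 -1.   ]
shift mm tool axes [-526.8   79.7  151.3]
top rim c [ 0.5081 -0.2187] r 0.1229 slope [-0.081 -0.148  0.131] 30 res 0.0131
side rim c [ 0.4991 -0.2187] r 0.1181 slope [-0.28  -0.247  0.118] 12 res 0.0081
wrist rim c [ 0.5066 -0.2272] r 0.1159 slope [-0.007 -0.321  0.105] 22 res 0.0067
```

```bash
python3 -m handwheel '[[0.0,0,0,0.01,0,0,0],[0.0,0,0,0.01,0,0,0],[0.0,0,0,0.0,0,0,0],[0.0,0,0,0.01,0,0,0],[0.0,0,0,0.0,0,0,0]]' 45; python3 -m handwheel '[[0.087,0,0,0.0,0,0,0],[0.087,0,0,0,0,0,0],[0.087,0,0,0,0,0,0],[0.087,0,0,0,0,0,0],[0.087,0,0,0,0,0,0],[0.087,0,0,0,0,0,0]]'
python3 rim.py .503 -.225
```

```text
time: 6.52
position: [0.4315, -0.3142, 0.1263]
tool_rot: [2.896, -1.188, 0.012]
ft_force: [-12.3, -13.4, 23.3]
grip_width: 0.222
grip_force: 57.9
time: 7.28
position: [0.4334, -0.3039, 0.1211]
tool_rot: [-2.912, 1.178, 0.0]
ft_force: [-0.5, 0.0, -0.0]
grip_width: 0.819
grip_force: 0.0
t 7.28 pos [ 0.4334 -0.3039  0.1211] x [ 0.719 -0.695 -0.   ] y [-0.695 -0.719 -0.   ] z [-0.  0. -1.]
shift mm tool axes [-522.8   83.   121.2]
top rim c [ 0.5079 -0.2181] r 0.1241 slope [0.054 0.017 0.123] 30 res 0.0094
side rim c [ 0.5002 -0.2195] r 0.121 slope [-0.125 -0.081  0.109] 12 res 0.0101
wrist rim c [ 0.5068 -0.2292] r 0.1127 slope [ 0.063 -0.352  0.079] 17 res 0.0079
```

```bash
python3 -m handwheel '[[0.087,0,0,-0.05,0,0,0],[0.087,0,0,-0.06,0,0,0],[0.087,0,0,-0.06,0,0,0],[0.087,0,0,-0.06,0,0,-9],[0.087,0,0,-0.03,0,0,-9],[0.087,0,0,0,0,0,-9],[0.087,0,0,0,0,0,-9],[0.087,0,0,0,0,0,-10],[0.087,0,0,0,0,0,-9]]'
cat >> h.py <<'E'
YD=np.radians(10.87);OD=np.array([.7093,-.1897,0.])
def disp(p): return OD+R.from_euler("z",YD).apply(p)
def key_rot(yaw,tilt):  # tool: y=-Y', z=down-forward tilt deg from vertical
    return R.from_euler("z",yaw)*R.from_matrix(np.array([[1,0,0],[0,-1,0],[0,0,-1]]).T)*R.from_euler("y",np.radians(tilt))
E
python3 - <<'E'
from h import *
from rim import rim
toTool(disp([-.199,0,.377]),key_rot(YD,55))
rim("top",(.505,-.22),zmin=.10,zmax=.135);rim("side",(.505,-.22),zmin=.10,zmax=.135)
E
```

```text
time: 8.55
position: [0.4333, -0.3041, 0.3813]
tool_rot: [3.126, 0.307, -0.0]
ft_force: [-0.7, 0.9, 0.2]
grip_width: 1.0
grip_force: 0.0
t 8.55 pos [ 0.4333 -0.3041  0.3813] x [ 0.981  0.195 -0.   ] y [ 0.195 -0.981  0.   ] z [-0. -0. -1.]
shift mm tool axes [ 94.  -59.8   4.2]
turn deg tool [-0.17 55.    0.33]
shift in NEW axes mm [ 50.2 -60.3  79.1]
top rim c [ 0.5072 -0.2181] r 0.1237 slope [0.005 0.004 0.121] 30 res 0.0008
side rim c [ 0.5038 -0.2155] r 0.1239 slope [0.    0.002 0.121] 28 res 0.0008
```

```bash
python3 -m handwheel '[[0.087,0.03,-0.02,0,0,9,0],[0.087,0.03,-0.02,0,0,9,0],[0.087,0.02,-0.02,0,0,9,0],[0.087,0,0,0,0,9,0],[0.087,0,0,0,0,9,0],[0.087,0,0,0,0,10,0],[0.087,0,0,0,0,0,0]]'
python3 - <<'E'
from h import *
toTool(disp([-.199,0,.377]),key_rot(YD,55))
p,d,i=grab("wrist");cv2.imwrite("pics/w2.png",p);np.savez("w2.npz",p=p,d=d,K=i["intrinsics"],R=i["R"],t=i["t"])
E
```

```text
time: 9.52
position: [0.4982, -0.2355, 0.3874]
tool_rot: [-2.707, -0.243, -1.381]
ft_force: [-0.6, 0.4, 0.0]
grip_width: 1.002
grip_force: 0.0
t 9.53 pos [ 0.4982 -0.2355  0.3874] x [0.578 0.099 0.81 ] y [ 0.183 -0.983 -0.01 ] z [ 0.795  0.155 -0.586]
shift mm tool axes [ 1.5 -5.2 19.8]
turn deg tool [-0.1   0.89 -0.66]
shift in NEW axes mm [ 1.2 -5.2 19.8]
```

View pics/w2.png

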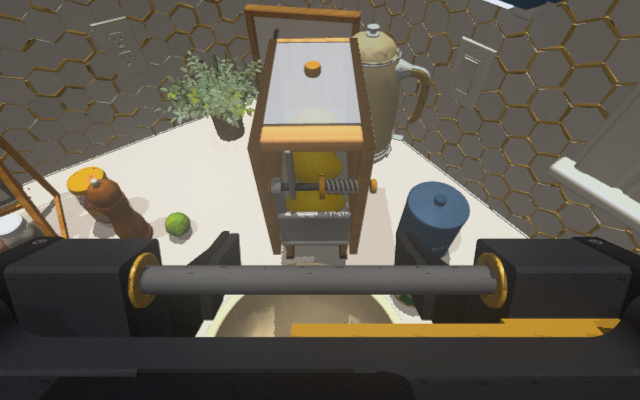

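The wrist view shows the dispenser from the front: rail at (310,137), spring bar along v≈186, the brass collar at (323,186), ear/tab at (280–292,150–195). Now a depth measurement.

```bash
python3 - <<'E'
from h import *
z=dict(np.load("w2.npz"));w=world(z["d"],z)
Ri=R.from_euler("z",-YD);q=Ri.apply((w-OD).reshape(-1,3)).reshape(w.shape)*1000
hsv=cv2.cvtColor(z["p"],cv2.COLOR_BGR2HSV)
print("row186 (u: disp xyz, hue,sat)")
for u in range(264,380,4): print(u,q[186,u].round(0),hsv[186,u],end="; ")
print()
for v in range(120,156,4): print("rail col 310",v,q[v,310].round(0))
m=np.zeros(w.shape[:2],bool);m[165:210,314:334]=1
m&=(hsv[...,0]<25)&(hsv[...,1]>150)&(q[...,0]<-60)&(q[...,2]>270);P=q[m];print("collar",P.min(0),P.max(0),P.mean(0),len(P))
print("collar px",np.argwhere(m).min(0),np.argwhere(m).max(0))
# top edges: hopper outline z>325
m=np.zeros(w.shape[:2],bool);m[30:150,245:375]=1;m&=(q[...,2]>330)&(q[...,2]<375)&(q[...,0]>-120)&(q[...,0]<200)
P=w[m];r=cv2.minAreaRect(P[:,:2].astype(np.float32)*1000);print(r);print(cv2.boxPoints(r))
cv2.imwrite("pics/w2c.png",cv2.resize(z["p"][110:270,240:400],(800,800),interpolation=cv2.INTER_CUBIC)[:600])
E
```

```text
row186 (u: disp xyz, hue,sat)
264 [-87.  47. 300.] [15 85 93]; 268 [-82.  44. 294.] [ 18 132 112]; 272 [-85.  39. 297.] [ 20  21 107]; 276 [-84.  36. 296.] [ 17  19 119]; 280 [-84.  32. 296.] [ 15  19 108]; 284 [-80.  28. 292.] [12 16 79]; 288 [-80.  24. 292.] [10 19 80]; 292 [-86.  20. 299.] [11 25 82]; 296 [-81.  16. 292.] [10 24 63]; 300 [-81.  12. 292.] [ 5 24 63]; 304 [-81.   8. 293.] [13 25 72]; 308 [-81.   4. 292.] [ 8 29 70]; 312 [-81.   0. 292.] [ 6 18 71]; 316 [-81.  -4. 292.] [11 28 74]; 320 [-86.  -8. 298.] [ 18 174 133]; 324 [-87. -12. 299.] [ 18 169 121]; 328 [-85. -16. 297.] [ 17  22 106]; 332 [-82. -20. 293.] [15 26 79]; 336 [-81. -24. 292.] [17 28 64]; 340 [-82. -28. 293.] [ 4 25 72]; 344 [-84. -32. 295.] [13 30 76]; 348 [-84. -36. 296.] [ 15  20 102]; 352 [-84. -39. 296.] [ 17  21 107]; 356 [-84. -43. 295.] [17 20 90]; 360 [-87. -47. 299.] [ 16 109  91]; 364 [-87. -51. 298.] [16 97 89]; 368 [-87. -55. 299.] [ 16  86 104]; 372 [-84. -59. 295.] [ 18 163 150]; 376 [-84. -63. 294.] [ 18 136 186]; 
rail col 310 120 [-47.   1. 348.]
rail col 310 124 [-52.   1. 346.]
rail col 310 128 [-66.   1. 353.]
rail col 310 132 [-71.   1. 353.]
rail col 310 136 [-76.   0. 353.]
rail col 310 140 [-81.   0. 353.]
rail col 310 144 [-82.   1. 349.]
rail col 310 148 [-82.   1. 344.]
rail col 310 152 [ -7.   4. 269.]
collar [-288.4065875   -11.98213348  279.98407206] [-71.51577496  -6.68946965 530.54802755] [-86.44976735  -9.31589656 298.7525561 ] 141
collar px [174 319] [199 333]
((723.9060668945312, -188.0406494140625), (205.03427124023438, 110.3658447265625), 10.524954795837402)
[[ 613.0338  -152.51233]
 [ 633.1936  -261.0213 ]
 [ 834.7783  -223.56897]
 [ 814.6185  -115.06   ]]
```

View pics/w2c.png

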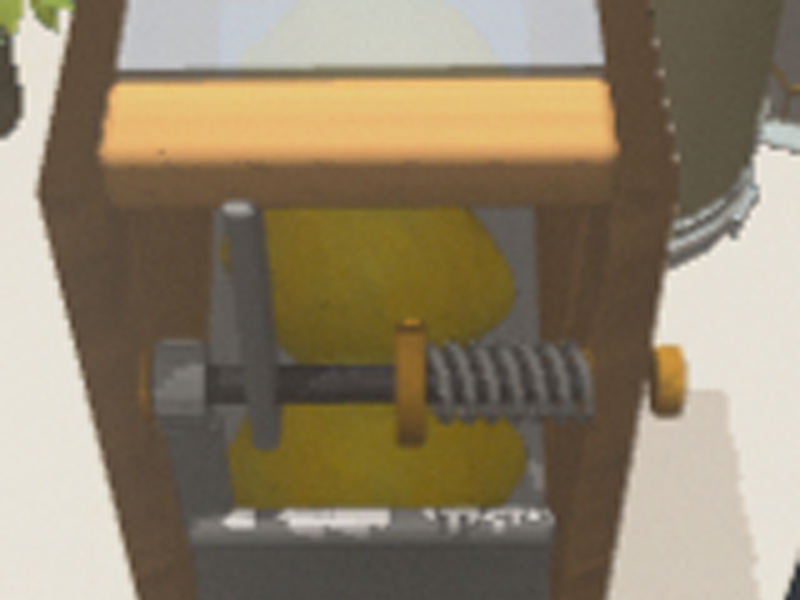

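```bash
python3 -c "
from h import *
toTool([.478,.107,.28],key_rot(np.radians(22),28))"
```

```text
t 9.57 pos [ 0.4998 -0.2341  0.3897] x [0.577 0.105 0.81 ] y [ 0.188 -0.982 -0.007] z [ 0.795  0.156 -0.586]
shift mm tool axes [ -65.7 -338.3  100.2]
turn deg tool [  7.1  -26.06  -8.75]
shift in NEW axes mm [  43.5 -324.4  147.3]
```

```bash
python3 -m handwheel '[[0.087,0,0,0,2.4,-8.7,-2.9],[0.087,0,0,0,2.4,-8.7,-2.9],[0.087,0,0,0,2.4,-8.7,-2.9],[0.087,0.007,-0.046,0.02,0,0,0],[0.087,0.007,-0.046,0.02,0,0,0],[0.087,0.007,-0.046,0.02,0,0,0],[0.087,0.007,-0.046,0.02,0,0,0],[0.087,0.006,-0.046,0.02,0,0,0],[0.087,0.006,-0.046,0.02,0,0,0],[0.087,0.004,-0.046,0.027,0,0,0],[0.087,0,0,0,0,0,0]]'
python3 - <<'E'
from h import *
toTool([.478,.107,.28],key_rot(np.radians(22),28))
p,d,i=grab("wrist");cv2.imwrite("pics/w3.png",p);np.savez("w3.npz",p=p,d=d,K=i["intrinsics"],R=i["R"],t=i["t"])
E
```

```text
time: 10.95
position: [0.5086, 0.0774, 0.2878]
tool_rot: [-2.901, -0.596, -0.689]
ft_force: [0.0, -0.7, 0.6]
grip_width: 1.002
grip_force: 0.0
t 10.95 pos [0.5086 0.0774 0.2878] x [0.821 0.35  0.451] y [ 0.396 -0.918 -0.007] z [ 0.412  0.185 -0.892]
shift mm tool axes [-18.3 -39.3  -0.2]
turn deg tool [-0.99  1.19  0.99]
shift in NEW axes mm [-18.9 -39.   -1.3]
```

View pics/w3.png

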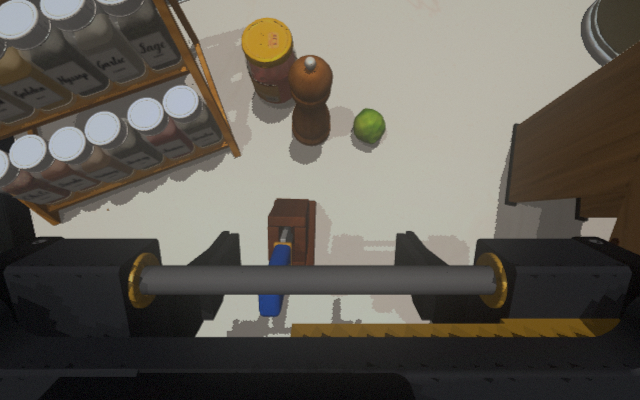

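The picture shows the block at (290,230), the blade entering it at (286,236) and the blue handle from (282,245) to (270,315), partly behind the gripper's rod.

```bash
python3 - <<'E'
from h import *
z=dict(np.load("w3.npz"));w=world(z["d"],z);hsv=cv2.cvtColor(z["p"],cv2.COLOR_BGR2HSV)
blue=(hsv[...,0]>100)&(hsv[...,0]<130)&(hsv[...,1]>120)&(w[...,2]>.09)&(w[...,2]<.21)
blue[:,:250]=0;blue[:,310:]=0
P=w[blue];c=P.mean(0);v=np.linalg.svd(P-c)[2];print("handle",c,v[0],len(P),P.min(0),P.max(0))
# centre line: mid u per row
for r in range(248,318,8):
    us=np.where(blue[r])[0]
    if len(us)>3: print(r,us[0],us[-1],w[r,us].mean(0).round(4),w[r,us[0]].round(4),w[r,us[-1]].round(4))
m=np.zeros(blue.shape,bool);m[190:270,255:330]=1
blk=m&~blue&(w[...,2]>.015)&(w[...,2]<.13)&(hsv[...,2]<140)
P=w[blk];print("block z",np.percentile(P[:,2],[5,50,95,99]),len(P))
r=cv2.minAreaRect(P[:,:2].astype(np.float32)*1000);print(r);print(cv2.boxPoints(r))
for r in range(198,268,6): 
    print(r,[tuple(w[r,u].round(3)) for u in (272,286,300,313)])
t=dict(np.load("top0.npz"));wt=world(t["d"],t);P=wt[225:275,225:262];k=(P[...,2]>.02)&(P[...,2]<.125);P=P[k];r=cv2.minAreaRect(P[:,:2].astype(np.float32)*1000);print("top",r);print(cv2.boxPoints(r))
cv2.imwrite("pics/w3c.png",cv2.resize(z["p"][190:325,240:340],(600,810)))
E
```

```text
handle [0.48038789 0.10660329 0.16625464] [-0.57873333 -0.2273929   0.78317316] 735 [0.45433325 0.09134816 0.11716868] [0.51300686 0.12485962 0.19277151]
248 275 289 [0.5086 0.1174 0.1246] [0.5057 0.124  0.1244] [0.5114 0.1112 0.1206]
256 272 287 [0.5008 0.1144 0.1401] [0.4978 0.1213 0.1388] [0.5036 0.1082 0.1363]
264 269 285 [0.4937 0.1118 0.154 ] [0.4907 0.1188 0.1524] [0.4965 0.1054 0.1509]
296 259 279 [0.4709 0.1028 0.1911] [0.4675 0.1102 0.1895] [0.4738 0.0957 0.1889]
304 259 279 [0.4649 0.1005 0.1881] [0.4613 0.1081 0.1853] [0.4677 0.0934 0.1858]
312 260 278 [0.4587 0.0982 0.1844] [0.4553 0.1052 0.1817] [0.4612 0.0918 0.1821]
block z [0.04548578 0.09453581 0.11047457 0.11887161] 2208
((532.8239135742188, 125.90548706054688), (83.36707305908203, 42.30582046508789), 21.61684799194336)
[[486.2794  130.21455]
 [501.86472  90.88416]
 [579.3684  121.59642]
 [563.7831  160.92682]]
198 [(np.float64(0.568), np.float64(0.177), np.float64(-0.0)), (np.float64(0.576), np.float64(0.158), np.float64(-0.002)), (np.float64(0.584), np.float64(0.139), np.float64(-0.0)), (np.float64(0.591), np.flo
[... 2162 characters left out ...]
9), np.float64(0.01))]
258 [(np.float64(0.496), np.float64(0.12), np.float64(0.142)), (np.float64(0.502), np.float64(0.108), np.float64(0.142)), (np.float64(0.506), np.float64(0.099), np.float64(0.087)), (np.float64(0.512), np.float64(0.087), np.float64(0.011))]
264 [(np.float64(0.492), np.float64(0.116), np.float64(0.155)), (np.float64(0.497), np.float64(0.105), np.float64(0.148)), (np.float64(0.5), np.float64(0.096), np.float64(0.082)), (np.float64(0.505), np.float64(0.084), np.float64(0.01))]
top ((530.9635620117188, 123.68338775634766), (89.36943817138672, 42.749534606933594), 21.925540924072266)
[[481.5295  126.82678]
 [497.49228  87.16933]
 [580.3976  120.53999]
 [564.4348  160.19745]]
```

```bash
cat >> h.py <<'E'
YB=np.radians(21.7);AK=R.from_euler("z",YB).apply([.469,0,-.883]);GRIP=np.array([.4805,.107,.157])
E
python3 -c "
from h import *
toTool(GRIP-.08*AK,key_rot(YB,28))"
```

```text
t 11.0 pos [0.5096 0.0745 0.2888] x [0.821 0.347 0.453] y [ 0.392 -0.92  -0.007] z [ 0.414  0.183 -0.892]
shift mm tool axes [-73.8 -41.8  31.5]
turn deg tool [-0.99  1.08  1.07]
shift in NEW axes mm [-75.2 -41.   29.3]
```

```bash
python3 -m handwheel '[[0.087,0,0,0,-1,1,1],[0.087,-0.025,-0.012,0.01,0,0,0],[0.087,-0.025,-0.012,0.01,0,0,0],[0.087,-0.025,-0.012,0.01,0,0,0],[0.087,0,0,0,0,0,0],[0.087,0,0,0,0,0,0]]' 40; python3 -c "
from h import *
toTool(GRIP,key_rot(YB,28))"
```

```text
time: 11.75
position: [0.4887, 0.0867, 0.2175]
tool_rot: [-2.915, -0.553, -0.681]
ft_force: [0.8, -0.6, 0.7]
grip_width: 1.0
grip_force: 0.0
t 11.75 pos [0.4887 0.0867 0.2175] x [0.834 0.325 0.445] y [ 0.369 -0.93  -0.012] z [ 0.41   0.174 -0.895]
shift mm tool axes [-27.2 -21.2  54.3]
turn deg tool [-0.58  1.57 -0.38]
shift in NEW axes mm [-28.5 -21.9  53.4]
```

```bash
python3 -m handwheel '[[0.087,-0.009,-0.007,0,-0.5,1.5,-0.3],[0.087,-0.009,-0.007,0,0,0,0],[0.087,-0.01,-0.008,0,0,0,0],[0.087,0,0,0,0,0,0]]' 40; python3 -c "
from h import *
print(ctrl.get_state()['joint_positions'].round(2))
toTool(GRIP,key_rot(YB,28))"
```

```text
time: 12.25
position: [0.4796, 0.1011, 0.1928]
tool_rot: [-2.912, -0.561, -0.689]
ft_force: [-0.3, 0.7, -0.9]
grip_width: 0.998
grip_force: 0.0
[-0.01 -0.3  -0.16  2.25 -0.22  0.74 -1.23]
t 12.25 pos [0.4796 0.1011 0.1928] x [0.83 0.33 0.45] y [ 0.374 -0.927 -0.009] z [ 0.414  0.176 -0.893]
shift mm tool axes [-13.3  -4.8  33.4]
turn deg tool [-0.6   1.26 -0.03]
shift in NEW axes mm [-14.1  -5.1  33. ]
```

```bash
python3 -m handwheel '[[0.087,-0.007,-0.003,0.008,0,1,0],[0.087,-0.007,-0.002,0.012,0,0,0],[0.087,0,0,0.012,0,0,0],[0.087,0,0,0,0,0,0]]' 40; python3 -c "
from h import *
print(ctrl.get_state()['joint_positions'].round(2),ctrl.get_state()['ft_force'])
toTool(GRIP,key_rot(YB,28))"
```

```text
time: 12.75
position: [0.4822, 0.1069, 0.1562]
tool_rot: [-2.904, -0.559, -0.71]
ft_force: [0.3, -0.3, -0.1]
grip_width: 1.0
grip_force: 0.0
[-0.01 -0.26 -0.17  2.3  -0.24  0.63 -1.22] [ 0.30225013 -0.30530999 -0.0574146 ]
t 12.75 pos [0.4822 0.1069 0.1562] x [0.824 0.326 0.463] y [ 0.373 -0.928 -0.011] z [ 0.426  0.182 -0.886]
shift mm tool axes [-1.  -0.7 -1.5]
turn deg tool [-0.64  0.41 -0.08]
shift in NEW axes mm [-1.  -0.7 -1.5]
```

```bash
python3 -m handwheel '[[0.0,-0.001,-0.001,-0.001,0,0,0],[0.0,0,0,0,0,0,0],[0.0,0,0,0,0,0,0],[0.0,0,0,0,0,0,0],[0.0,0,0,0,0,0,0],[0.0,0,0,0,0,0,0],[0.0,0,0,0,0,0,0],[0.0,0,0,0,0,0,0],[0.0,0,0,0,0,0,0],[0.0,0,0,0,0,0,0]]' 50; python3 -c "
from h import *
print(ctrl.get_state()['joint_positions'].round(2),ctrl.get_state()['ft_force'])
toTool(GRIP,key_rot(YB,28))"
```

```text
time: 14.0
position: [0.4808, 0.1072, 0.1577]
tool_rot: [-2.903, -0.558, -0.713]
ft_force: [0.1, 0.0, -0.4]
grip_width: 0.205
grip_force: 50.0
[-0.01 -0.26 -0.17  2.31 -0.24  0.63 -1.22] [ 0.09464758  0.03980647 -0.35859737]
t 14.0 pos [0.4808 0.1072 0.1577] x [0.823 0.326 0.465] y [ 0.373 -0.928 -0.01 ] z [ 0.428  0.182 -0.885]
shift mm tool axes [-0.6  0.1  0.5]
turn deg tool [-0.6   0.3  -0.07]
shift in NEW axes mm [-0.6  0.1  0.5]
```

```bash
cat >> h.py <<'E'
SP=np.array([.4808,.1072,.1577]);SR=R.from_rotvec([-2.903,-.558,-.713])
def rel():  # pose relative to the seated pose, in seated tool axes (mm, deg), plus tip displacement
    s=ctrl.get_state();r=R.from_rotvec(s["tool_rot"]);d=SR.inv()*r
    print("t",round(s["time"],2),"dTCP",(SR.inv().apply(s["position"]-SP)*1000).round(1),"turn",np.degrees(d.as_rotvec()).round(1),
     "dTip",((SR.inv().apply(s["position"]+r.apply([0,0,.135])-SP)-[0,0,.135])*1000).round(1),"J2,4,6",s["joint_positions"][[1,3,5]].round(2),"F",s["ft_force"].round(1),"grip",(s["grip_width"]*87).round(1))
E
python3 -m handwheel '[[0.0,0,0,-0.01,0,0,0],[0.0,0,0,-0.01,0,0,0],[0.0,0.002,0,-0.01,0,-1,0],[0.0,0.003,0,-0.01,0,-1.5,0],[0.0,0,0,0,0,0,0]]'; python3 -c "
from h import *
rel()"
```

```text
time: 14.62
position: [0.4734, 0.1023, 0.1949]
tool_rot: [-2.925, -0.564, -0.649]
ft_force: [0.5, -0.2, -0.5]
grip_width: 0.203
grip_force: 50.0Traceback (most recent call last):
  File "<string>", line 3, in <module>
    rel()
    ~~~^^
  File "h.py", line 26, in rel
    "dTip",((SR.inv().apply(s["position"]+r.apply([0,0,.135])-SP)-[0,0,.135])*1000).round(1),"J2,4,6",s["joint_positions"][[1,3,5]].round(2),"F",s["ft_force"].round(1),"grip",(s["grip_width"]*87).round(1))
                                                                                                                                                                               ^^^^^^^^^^^^^^^^^^^^^^^^^^
AttributeError: 'float' object has no attribute 'round'
```

```bash
sed -i 's/(s\["grip_width"\]\*87).round(1)/round(s["grip_width"]*87,1)/' h.py; python3 -c "
from h import *
rel()"; python3 -m handwheel '[[0.0,0.004,0,-0.01,0,-2,0],[0.0,0.004,0,-0.01,0,-2,0],[0.0,0,0,0,0,0,0]]'; python3 -c "
from h import *
rel()"
```

```text
t 14.62 dTCP [  9.6   1.4 -37. ] turn [ 0.  -2.6 -0. ] dTip [  3.5   1.4 -37.1] J2,4,6 [-0.3   2.24  0.78] F [ 0.5 -0.2 -0.5] grip 17.6
time: 15.0
position: [0.4726, 0.1019, 0.2156]
tool_rot: [-2.957, -0.571, -0.548]
ft_force: [-0.3, 0.3, -1.1]
grip_width: 0.203
grip_force: 50.0
t 15.0 dTCP [ 18.4   1.3 -55.7] turn [ 0.1 -6.6 -0. ] dTip [  3.    1.2 -56.6] J2,4,6 [-0.27  2.15  0.9 ] F [-0.3  0.3 -1.1] grip 17.6
```

```bash
python3 -m handwheel '[[0.0,0.004,0,-0.012,0,-2,0],[0.0,0.004,0,-0.015,0,-1.5,0],[0.0,0.015,0,-0.03,0,0,0],[0.0,0.02,0.0,-0.03,0,0,0],[0.0,0,0,0,0,0,0]]'
cat >> h.py <<'E'
def bar_pose(tilt,back=0.,y=.006,xb=-.0785,zb=.290,L=.123):
    q=key_rot(YD,tilt);a=q.apply([0,0,1]);return disp([xb,y,zb])-(L+back)*a,q
E
python3 -c "
from h import *
rel();toTool(*bar_pose(36,.06))"
```

```text
time: 15.62
position: [0.4863, 0.1062, 0.3129]
tool_rot: [-2.982, -0.576, -0.464]
ft_force: [-0.3, -0.5, -1.9]
grip_width: 0.205
grip_force: 50.0
t 15.62 dTCP [  76.4    1.4 -135.2] turn [ 0.  -9.9 -0.1] dTip [  53.1    1.3 -137.2] J2,4,6 [-0.25  1.93  1.16] F [-0.3 -0.5 -1.9] grip 17.8
t 15.62 pos [0.4863 0.1062 0.3129] x [0.884 0.353 0.306] y [ 0.374 -0.927 -0.01 ] z [ 0.28   0.123 -0.952]
shift mm tool axes [ -42.   314.8 -148.4]
turn deg tool [-5.57 18.2   9.67]
shift in NEW axes mm [  55.1  326.7 -114.7]
```

```bash
python3 -c "
from h import *
toTool(*bar_pose(20,0,xb=-.14,zb=.33))"
```

```text
t 15.62 pos [0.4863 0.1062 0.3129] x [0.884 0.353 0.306] y [ 0.374 -0.927 -0.01 ] z [ 0.28   0.123 -0.952]
shift mm tool axes [ -35.9  315.5 -154.4]
turn deg tool [-4.15  2.25 10.31]
shift in NEW axes mm [  27.6  326.7 -131.2]
```

```bash
python3 -m handwheel '[[0.0,0.005,0.01,-0.03,-2,1,5],[0.0,0.005,0.02,-0.03,-2,1,5],[0.0,0.005,0.04,-0.03,0,0,0],[0.0,0.005,0.045,-0.02,0,0,0],[0.0,0.003,0.045,-0.015,0,0,0],[0.0,0.002,0.045,-0.005,0,0,0],[0.0,0.001,0.045,0,0,0,0],[0.0,0,0.045,0,0,0,0],[0.0,0,0.025,0,0,0,0],[0.0,0,0,0,0,0,0],[0.0,0,0,0,0,0,0]]'; python3 -c "
from h import *
toTool(*bar_pose(20,0,xb=-.14,zb=.33))
p,d,i=grab('side');np.savez('s4.npz',p=p,d=d,K=i['intrinsics'],R=i['R'],t=i['t']);a=p[90:260,270:440]
p,d,i=grab('wrist');np.savez('w4.npz',p=p,d=d,K=i['intrinsics'],R=i['R'],t=i['t']);b=p[60:340,180:460]
cv2.imwrite('pics/k4.png',np.hstack([cv2.resize(a,(400,400)),cv2.resize(b,(400,400))]))"
```

```text
time: 17.0
position: [0.5341, -0.2107, 0.4406]
tool_rot: [-3.048, -0.3, -0.52]
ft_force: [-0.1, 0.2, -1.6]
grip_width: 0.199
grip_force: 50.0
t 17.0 pos [ 0.5341 -0.2107  0.4406] x [0.925 0.184 0.332] y [ 0.196 -0.981 -0.002] z [ 0.325  0.067 -0.943]
shift mm tool axes [-4.1  6.4 -6.7]
turn deg tool [-0.25  0.61  0.35]
shift in NEW axes mm [-3.9  6.4 -6.7]
```

View pics/k4.png

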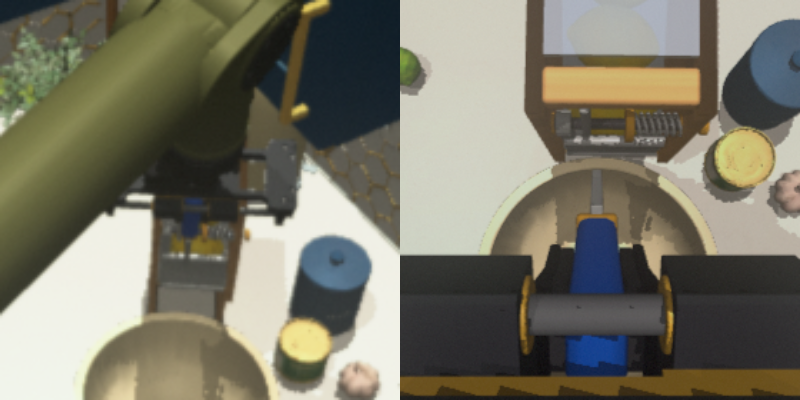

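The wrist picture shows the blade's tip at pixel (318,179), the collar at (342,147) and the ear left of it. I'll measure the key's place in the hand and the collar and bar.

```bash
python3 - <<'E'
from h import *
z=dict(np.load("w4.npz"));w=world(z["d"],z);s=ctrl.get_state();r=R.from_rotvec(s["tool_rot"])
q=r.inv().apply((w-s["position"]).reshape(-1,3)).reshape(w.shape)*1000
hsv=cv2.cvtColor(z["p"],cv2.COLOR_BGR2HSV)
for v in range(174,214,3):
    k=np.where((np.abs(q[v,:,1])<15)&(q[v,:,2]>20)&(q[v,:,2]<150)&(np.abs(q[v,:,0])<40))[0]
    if len(k): print(v,k[0],k[-1],"y",q[v,k,1].min().round(1),q[v,k,1].max().round(1),"x,z",q[v,k].mean(0)[[0,2]].round(1))
qd=R.from_euler("z",-YD).apply((w-OD).reshape(-1,3)).reshape(w.shape)*1000
m=(hsv[...,0]<25)&(hsv[...,1]>150)&(np.abs(qd[...,0]+82)<14)&(np.abs(qd[...,1]+9)<8)&(np.abs(qd[...,2]-292)<16)
print("collar",qd[m].min(0),qd[m].max(0),m.sum(),np.argwhere(m).min(0),np.argwhere(m).max(0))
for u in range(296,346,3): print(u,qd[147,u].round(0),end=" ")
print()
k=(np.abs(qd[...,1])<35)&(qd[...,2]>335)&(qd[...,2]<365)&(qd[...,0]<-50)&(qd[...,0]>-100);print("rail",qd[k].min(0),np.percentile(qd[k][:,0],2),np.median(qd[k][:,2]))
E
```

```text
180 315 320 y -1.7 2.7 x,z [ 16.5 127.6]
183 315 321 y -1.6 3.5 x,z [ 16.4 116. ]
186 314 321 y -2.4 3.3 x,z [ 16.2 105.6]
189 314 321 y -2.2 3.2 x,z [16.2 95.4]
192 314 321 y -2.1 3.1 x,z [16.2 86. ]
195 314 321 y -2.0 3.0 x,z [16.2 77.1]
198 314 321 y -2.0 2.9 x,z [16.2 69.1]
201 314 321 y -1.8 2.9 x,z [16.3 61.1]
204 315 322 y -1.1 3.5 x,z [15.8 55.6]
207 314 322 y -1.8 3.5 x,z [13.8 55.4]
210 305 331 y -7.7 9.4 x,z [12.1 54.1]
213 304 332 y -8.3 10.0 x,z [10.9 51.6]
collar [-90.39817301 -12.58168459 293.98534455] [-71.79685681  -6.71504309 303.44333549] 93 [137 338] [157 344]
296 [-82.  34. 297.] 299 [-82.  31. 297.] 302 [-80.  28. 293.] 305 [-81.  25. 293.] 308 [-85.  22. 313.] 311 [-85.  19. 314.] 314 [-80.  17. 292.] 317 [-80.  14. 292.] 320 [-80.  11. 293.] 323 [-80.   8. 292.] 326 [-80.   5. 293.] 329 [-80.   2. 293.] 332 [-80.  -1. 294.] 335 [-80.  -4. 291.] 338 [-81.  -7. 298.] 341 [-82. -10. 301.] 344 [-82. -12. 301.] 
rail [-85.81956306 -34.95777375 335.75782329] -82.91652306670481 352.72889335359
```

```bash
cat >> h.py <<'E'
def bp(tilt,back=0.,y=.0055,xb=-.079,zb=.2895):
    q=key_rot(YD,tilt);return disp([xb,y,zb])-q.apply([-.0017,.0006,.1215+back]),q
def fork():
    s=ctrl.get_state();r=R.from_rotvec(s["tool_rot"]);f=s["position"]+r.apply([-.0017,.0006,.1215])
    a=R.from_euler("z",-YD).apply(r.apply([0,0,1]))
    print("t",round(s["time"],2),"fork disp",(R.from_euler("z",-YD).apply(f-OD)*1000).round(1),"tilt",np.degrees(np.arctan2(a[0],-a[2])).round(1),"J2",s["joint_positions"][1].round(2),"F disp",R.from_euler("z",-YD).apply(s["ft_force"]).round(1),"grip",round(s["grip_width"]*87,1))
E
python3 -c "
from h import *
fork();toTool(*bp(36,.028))"
```

```text
t 17.1 fork disp [-136.9   12.5  326.4] tilt 19.5 J2 -0.08 F disp [ 0.8 -0.2 -0.3] grip 17.7
t 17.1 pos [ 0.5343 -0.2104  0.4416] x [0.925 0.185 0.333] y [ 0.197 -0.981 -0.001] z [ 0.326  0.066 -0.943]
shift mm tool axes [-0.4  6.7 31.8]
turn deg tool [-0.26 16.54  0.39]
shift in NEW axes mm [-9.4  6.6 30.4]
```

```bash
python3 -m handwheel '[[0.0,0,0.003,0.015,0,0,0],[0.0,0,0.003,0.005,0,5.5,0],[0.0,-0.002,0.001,0.005,0,5.5,0],[0.0,-0.004,0,0,0,5.5,0],[0.0,0,0,0,0,0,0],[0.0,0,0,0,0,0,0]]'; python3 -c "
from h import *
fork();toTool(*bp(36,.028));toTool(*bp(36,.0))"
```

```text
time: 17.85
position: [0.5397, -0.2175, 0.416]
tool_rot: [-2.918, -0.288, -0.946]
ft_force: [-0.4, -0.3, -0.6]
grip_width: 0.202
grip_force: 50.0
t 17.85 fork disp [-101.9    4.5  316.7] tilt 35.9 J2 -0.22 F disp [-0.5 -0.2 -0.6] grip 17.6
t 17.85 pos [ 0.5397 -0.2175  0.416 ] x [0.794 0.158 0.587] y [ 0.195 -0.981  0.   ] z [ 0.576  0.114 -0.81 ]
shift mm tool axes [ 2.4 -1.4  7.4]
turn deg tool [-0.22  0.07  0.33]
shift in NEW axes mm [ 2.4 -1.5  7.4]
t 17.85 pos [ 0.5397 -0.2175  0.416 ] x [0.794 0.158 0.587] y [ 0.195 -0.981  0.   ] z [ 0.576  0.114 -0.81 ]
shift mm tool axes [ 2.4 -1.3 35.4]
turn deg tool [-0.22  0.07  0.33]
shift in NEW axes mm [ 2.4 -1.5 35.4]
```

```bash
python3 -m handwheel '[[0.0,0.0025,-0.001,0.007,0,0,0],[0.0,0,0,0.008,0,0,0],[0.0,0,0,0,0,0,0]]'; python3 -c "
from h import *
fork();toTool(*bp(36,.0))"; python3 -m handwheel '[[0.0,0,0,0.008,0,0,0],[0.0,0,0,0,0,0,0]]'; python3 -c "
from h import *
fork();toTool(*bp(36,.0))
p,d,i=grab('wrist');np.savez('w5.npz',p=p,d=d,K=i['intrinsics'],R=i['R'],t=i['t']);b=p[60:260,220:420]
cv2.imwrite('pics/k5.png',cv2.resize(b,(600,600),interpolation=cv2.INTER_CUBIC))"
```

```text
time: 18.23
position: [0.5501, -0.2144, 0.4036]
tool_rot: [-2.918, -0.288, -0.943]
ft_force: [-0.2, -0.2, -0.9]
grip_width: 0.207
grip_force: 50.0
t 18.23 fork disp [-91.3   5.8 304.1] tilt 35.8 J2 -0.2 F disp [-0.3 -0.1 -0.9] grip 18.0
t 18.23 pos [ 0.5501 -0.2144  0.4036] x [0.795 0.158 0.585] y [ 0.196 -0.981 -0.001] z [ 0.574  0.115 -0.811]
shift mm tool axes [ 1.1 -0.2 19.1]
turn deg tool [-0.28  0.16  0.29]
shift in NEW axes mm [ 1.  -0.3 19.1]
time: 18.48
position: [0.5542, -0.2139, 0.3977]
tool_rot: [-2.918, -0.286, -0.945]
ft_force: [-0.3, 0.1, -1.4]
grip_width: 0.206
grip_force: 50.0
t 18.48 fork disp [-87.    5.4 298.2] tilt 35.9 J2 -0.19 F disp [-0.3  0.2 -1.4] grip 17.9
t 18.48 pos [ 0.5542 -0.2139  0.3977] x [0.795 0.157 0.586] y [ 0.195 -0.981 -0.001] z [ 0.575  0.115 -0.81 ]
shift mm tool axes [ 1.1 -0.6 11.8]
turn deg tool [-0.25  0.1   0.25]
shift in NEW axes mm [ 1.1 -0.7 11.8]
```

View pics/k5.png

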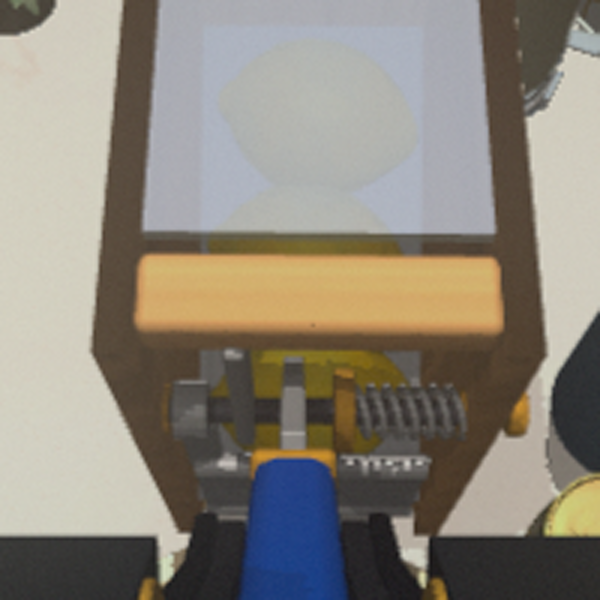

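The blade (crop 293,400) stands between the ear (237) and the collar (345), and its rear tine is already beyond the bar. I push in the last 12 mm.

```bash
python3 -m handwheel '[[0.0,0.001,0,0.006,0,0,0],[0.0,0,0,0.006,0,0,0],[0.0,0,0,0,0,0,0]]'; python3 -c "
from h import *
fork()"; python3 -m handwheel '[[0.0,0,0.004,0,0,0,0],[0.0,0,0.005,0,0,0,0],[0.0,0,0,0,0,0,0]]'; python3 -c "
from h import *
fork()"
```

```text
time: 18.9
position: [0.5619, -0.2124, 0.3886]
tool_rot: [-2.918, -0.286, -0.945]
ft_force: [-0.8, -0.1, -1.3]
grip_width: 0.206
grip_force: 50.0
t 18.9 fork disp [-79.1   5.5 289.2] tilt 35.9 J2 -0.18 F disp [-0.8  0.  -1.3] grip 17.9
time: 19.27
position: [0.5637, -0.2215, 0.3897]
tool_rot: [-2.917, -0.286, -0.947]
ft_force: [-0.4, 1.3, 0.1]
grip_width: 0.203
grip_force: 50.0
t 19.27 fork disp [-79.   -3.8 290.4] tilt 36.0 J2 -0.16 F disp [-0.1  1.4  0.1] grip 17.7
```

```bash
python3 -m handwheel '[[0.0,0,0.005,0,0,0,0],[0.0,0,0.005,0,0,0,0],[0.0,0,0.004,0,0,0,0],[0.0,0,0.002,0,0,0,0],[0.0,0,0,0,0,0,0]]'; python3 -c "
from h import *
fork()
p,d,i=grab('side');w=world(d,i);q=R.from_euler('z',-YD).apply((w-OD).reshape(-1,3)).reshape(w.shape)*1000
h=cv2.cvtColor(p,cv2.COLOR_BGR2HSV);m=(h[...,0]>18)&(h[...,0]<32)&(h[...,1]>150)&(np.abs(q[...,1])<130)&(q[...,0]<-95)&(q[...,0]>-340)&(q[...,2]<170)
print('lemon px in bowl',m.sum(),q[m].mean(0) if m.any() else '')
np.savez('s6.npz',p=p,d=d)
a=p[90:330,250:460]
p,d,i=grab('wrist');b=p[60:340,180:460]
cv2.imwrite('pics/k6.png',np.hstack([cv2.resize(a,(400,457))[:400],cv2.resize(b,(400,400))]))"
```

```text
time: 19.9
position: [0.5668, -0.237, 0.3896]
tool_rot: [-2.917, -0.286, -0.947]
ft_force: [-2.9, 4.2, 0.2]
grip_width: 0.207
grip_force: 50.0
t 19.9 fork disp [-78.9 -19.7 290.2] tilt 36.0 J2 -0.14 F disp [-2.1  4.7  0.2] grip 18.0
lemon px in bowl 0
```

View pics/k6.png

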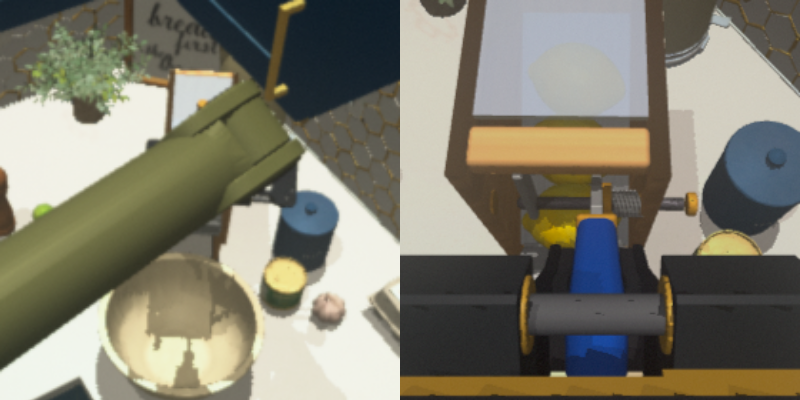

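The bar is pressed in by 16 mm, the gate tab has gone and a lemon is moving forward. I hold to let them slide.

```bash
cat > lem.py <<'E'
from h import *
fork()
for n in("side","top","wrist"):
    p,d,i=grab(n);w=world(d,i);q=R.from_euler('z',-YD).apply((w-OD).reshape(-1,3)).reshape(w.shape)*1000
    h=cv2.cvtColor(p,cv2.COLOR_BGR2HSV);m=(h[...,0]>18)&(h[...,0]<34)&(h[...,1]>170)&(np.hypot(q[...,0]+206,q[...,1]-12)<130)&(q[...,2]<170)&(q[...,2]>5)
    c=cv2.connectedComponentsWithStats(m.astype(np.uint8));print(n,'bowl lemon px',m.sum(),[(st[4],q[c[1]==k+1].mean(0).round(0)) for k,st in enumerate(c[2][1:]) if st[4]>15])
    m2=(h[...,0]>18)&(h[...,0]<34)&(h[...,1]>150)&(np.abs(q[...,1])<44)&(q[...,0]>-85)&(q[...,0]<120)&(q[...,2]>180)&(q[...,2]<335)
    print('  hopper px',m2.sum(),q[m2].mean(0).round(0) if m2.any() else '')
    cv2.imwrite(f"pics/l_{n}_{ctrl.get_state()['time']:.1f}.png",p)
E
python3 -m handwheel '[[0.0,0,0,0,0,0,0],[0.0,0,0,0,0,0,0],[0.0,0,0,0,0,0,0],[0.0,0,0,0,0,0,0],[0.0,0,0,0,0,0,0],[0.0,0,0,0,0,0,0],[0.0,0,0,0,0,0,0],[0.0,0,0,0,0,0,0]]'; python3 lem.py
```

```text
time: 21.0
position: [0.5668, -0.2372, 0.3895]
tool_rot: [-2.918, -0.286, -0.947]
ft_force: [-1.1, 3.7, -0.0]
grip_width: 0.207
grip_force: 50.0
t 21.0 fork disp [-78.9 -19.9 290.1] tilt 36.0 J2 -0.14 F disp [-0.4  3.9 -0. ] grip 18.0
side bowl lemon px 389 [(np.int32(389), array([-228.,    6.,   84.]))]
  hopper px 0 
top bowl lemon px 0 []
  hopper px 0 
wrist bowl lemon px 33 [(np.int32(33), array([-180.,   18.,   48.]))]
  hopper px 3 [-79. -25. 302.]
```

```bash
python3 -m handwheel '[[0.0,0,-0.005,0,0,0,0],[0.0,0,-0.007,0,0,0,0],[0.0,0,-0.007,0,0,0,0],[0.0,0,-0.005,0,0,0,0],[0.0,0,0,0,0,0,0],[0.0,0,0,-0.01,0,0,0],[0.0,0,0,-0.01,0,0,0],[0.0,-0.002,0,-0.013,0,0,0],[0.0,0,0,0,0,0,0]]'; python3 lem.py; python3 -c "
import cv2,glob
f=sorted(glob.glob('pics/l_*'));print(f)
g=lambda n:cv2.imread([x for x in f if n in x and '21.' not in x][-1])
cv2.imwrite('pics/k7.png',__import__('numpy').hstack([cv2.resize(g('side')[160:340,290:470],(400,400)),cv2.resize(g('wrist')[60:340,180:460],(400,400))]))"
```

```text
time: 22.28
position: [0.5411, -0.219, 0.417]
tool_rot: [-2.918, -0.284, -0.952]
ft_force: [-0.2, -0.2, -0.8]
grip_width: 0.205
grip_force: 50.0
t 22.27 fork disp [-100.5    2.5  317.9] tilt 36.1 J2 -0.22 F disp [-0.2 -0.1 -0.8] grip 17.8
side bowl lemon px 520 [(np.int32(370), array([-212.,  -17.,   56.])), (np.int32(149), array([-247.,   34.,   51.]))]
  hopper px 0 
top bowl lemon px 0 []
  hopper px 0 
wrist bowl lemon px 21 [(np.int32(21), array([-202.,  -35.,   43.]))]
  hopper px 4 [-81.  -9. 302.]
['pics/l_side_21.1.png', 'pics/l_side_22.3.png', 'pics/l_top_21.1.png', 'pics/l_top_22.4.png', 'pics/l_wrist_21.1.png', 'pics/l_wrist_22.4.png']
```

View pics/k7.png

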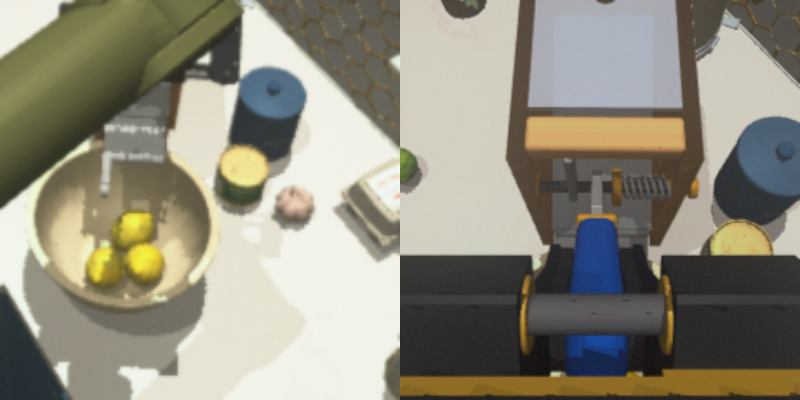

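All three lemons lie in the bowl (crop 105,265; 133,230; 145,263). The gate is open, the hopper empty and the bar home. Now I bring the key back.

```bash
python3 -m handwheel '[[0.0,0.003,0,-0.005,0,-5.5,0],[0.0,0.003,0,-0.01,0,-5.5,0],[0.0,0,-0.003,-0.015,0,-5.5,0],[0.0,0,-0.01,-0.005,0,0,0],[0.0,0,0,0,0,0,0]]'; python3 -c "
from h import *
fork();toTool([.4863,.1062,.3129],R.from_rotvec([-2.982,-.576,-.464]))"
```

```text
time: 23.05
position: [0.5281, -0.2062, 0.449]
tool_rot: [-3.048, -0.301, -0.525]
ft_force: [0.2, -0.8, -1.1]
grip_width: 0.209
grip_force: 50.0
t 23.05 fork disp [-142.    17.7  334. ] tilt 19.6 J2 -0.09 F disp [ 0.  -0.8 -1.1] grip 18.2
t 23.05 pos [ 0.5281 -0.2062  0.449 ] x [0.924 0.184 0.335] y [ 0.196 -0.981 -0.001] z [ 0.328  0.066 -0.942]
shift mm tool axes [ -26.7 -314.5  135.2]
turn deg tool [ 3.96 -1.8  -9.94]
shift in NEW axes mm [  31.7 -303.9  156.5]
```

```bash
python3 -m handwheel '[[0.0,-0.003,-0.035,0.0,0,0,0],[0.0,-0.004,-0.045,0.005,0,0,0],[0.0,-0.004,-0.045,0.015,0,0,0],[0.0,-0.004,-0.045,0.02,0,0,0],[0.0,-0.004,-0.045,0.025,0,0,0],[0.0,-0.004,-0.045,0.025,0,0,0],[0.0,-0.004,-0.034,0.025,0,0,0],[0.0,0,-0.02,0.02,2,-0.9,-5],[0.0,0,0,0,2,-0.9,-5],[0.0,0,0,0,0,0,0],[0.0,0,0,0,0,0,0]]'; python3 -c "
from h import *
rel();toTool([.4863,.1062,.3129],R.from_rotvec([-2.982,-.576,-.464]))"
```

```text
time: 24.42
position: [0.4871, 0.1043, 0.313]
tool_rot: [-2.983, -0.572, -0.462]
ft_force: [-0.2, -0.4, -1.2]
grip_width: 0.2
grip_force: 50.0
t 24.43 dTCP [  76.4    3.5 -135.3] turn [  0.  -10.    0.1] dTip [  53.     3.4 -137.3] J2,4,6 [-0.25  1.93  1.16] F [-0.2 -0.4 -1.2] grip 17.4
t 24.43 pos [0.4871 0.1043 0.313 ] x [0.886 0.351 0.304] y [ 0.372 -0.928 -0.011] z [ 0.279  0.123 -0.953]
shift mm tool axes [-0.  -2.1  0.1]
turn deg tool [ 0.02  0.09 -0.15]
shift in NEW axes mm [-0.  -2.1  0.1]
```

```bash
python3 - <<'E'
from h import *
p,d,i=grab("wrist");w=world(d,i);s=ctrl.get_state();r=R.from_rotvec(s["tool_rot"])
q=r.inv().apply((w-s["position"]).reshape(-1,3)).reshape(w.shape)*1000
for v in range(177,212,6):
    k=np.where((np.abs(q[v,:,1])<15)&(q[v,:,2]>20)&(q[v,:,2]<150)&(np.abs(q[v,:,0])<40))[0]
    if len(k): print(v,"y",q[v,k,1].min().round(1),q[v,k,1].max().round(1),"x,z",q[v,k].mean(0)[[0,2]].round(1))
E
python3 -m handwheel '[[0.0,-0.02,-0.002,0.03,0,0,0],[0.0,-0.015,0,0.025,0,0,0],[0.0,0,0,0,0,0,0],[0.0,0,0,0,0,0,0]]'; python3 -c "
from h import *
rel()"
```

```text
183 y -1.3 3.7 x,z [ 16.5 115.7]
189 y -2.0 3.5 x,z [16.4 95. ]
195 y -1.8 3.3 x,z [16.3 76.7]
201 y -1.6 3.1 x,z [16.3 61.1]
207 y -1.6 3.7 x,z [13.9 54.8]
time: 24.98
position: [0.4719, 0.1012, 0.2518]
tool_rot: [-2.982, -0.575, -0.465]
ft_force: [0.5, -0.0, -0.9]
grip_width: 0.201
grip_force: 50.0
t 24.98 dTCP [ 34.4   1.3 -88.2] turn [ 0.  -9.9 -0. ] dTip [ 11.3   1.2 -90.2] J2,4,6 [-0.26  2.06  1.04] F [ 0.5 -0.  -0.9] grip 17.5
```

```bash
python3 -m handwheel '[[0.0,-0.006,-0.001,0.004,0,1.1,0],[0.0,-0.006,0,0.006,0,1.1,0],[0.0,-0.004,0,0.009,0,1.1,0],[0.0,0,0,0,0,0,0],[0.0,0,0,0,0,0,0]]'; python3 -c "
from h import *
rel()"
```

```text
time: 25.6
position: [0.4645, 0.0991, 0.2269]
tool_rot: [-2.958, -0.571, -0.543]
ft_force: [0.2, 0.0, -0.7]
grip_width: 0.203
grip_force: 50.0
t 25.6 dTCP [ 16.1   0.7 -69.7] turn [ 0.1 -6.8 -0. ] dTip [  0.1   0.5 -70.6] J2,4,6 [-0.3   2.15  0.94] F [ 0.2  0.  -0.7] grip 17.7
```

```bash
python3 -m handwheel '[[0.0,0.0035,-0.0005,0.007,0,0,0],[0.0,0.0015,0,0.007,0,0,0],[0.0,0,0,0,0,0,0]]'; python3 -c "
from h import *
rel()"; python3 -m handwheel '[[0.0,-0.004,0,0.009,0,2,0],[0.0,0,0,0,0,0,0]]'; python3 -c "
from h import *
rel()"
```

```text
time: 25.98
position: [0.4729, 0.1034, 0.2142]
tool_rot: [-2.959, -0.571, -0.539]
ft_force: [-0.2, 0.2, -1.1]
grip_width: 0.202
grip_force: 50.0
t 25.98 dTCP [ 18.5  -0.  -54.1] turn [ 0.1 -6.9 -0. ] dTip [  2.2  -0.3 -55.1] J2,4,6 [-0.27  2.15  0.9 ] F [-0.2  0.2 -1.1] grip 17.6
time: 26.22
position: [0.4715, 0.1028, 0.204]
tool_rot: [-2.944, -0.567, -0.588]
ft_force: [-0.0, 0.2, -1.0]
grip_width: 0.205
grip_force: 50.0
t 26.23 dTCP [ 12.4   0.1 -45.8] turn [ 0.1 -5.   0. ] dTip [  0.7  -0.2 -46.3] J2,4,6 [-0.29  2.2   0.85] F [-0.   0.2 -1. ] grip 17.9
```

Going in without force. I continue in steps.

```bash
python3 -m handwheel '[[0.0,-0.002,0,0.009,0,2,0],[0.0,0,0,0,0,0,0]]'; python3 -c "
from h import *
rel()"; python3 -m handwheel '[[0.0,-0.003,0,0.008,0,1.5,0],[0.0,-0.001,0,0.008,0,0.8,0],[0.0,0,0,0,0,0,0]]'; python3 -c "
from h import *
rel()"
```

```text
time: 26.48
position: [0.4735, 0.1037, 0.1956]
tool_rot: [-2.927, -0.564, -0.64]
ft_force: [-0.4, -0.2, -1.2]
grip_width: 0.204
grip_force: 50.0
t 26.48 dTCP [ 10.5   0.1 -37.4] turn [ 0.1 -2.9  0. ] dTip [  3.6  -0.1 -37.5] J2,4,6 [-0.3   2.23  0.79] F [-0.4 -0.2 -1.2] grip 17.7
time: 26.85
position: [0.4777, 0.1055, 0.1796]
tool_rot: [-2.906, -0.56, -0.698]
ft_force: [-0.4, -0.2, -3.0]
grip_width: 0.204
grip_force: 50.0
t 26.85 dTCP [  7.1   0.2 -21. ] turn [ 0.1 -0.6 -0. ] dTip [  5.7  -0.1 -21. ] J2,4,6 [-0.29  2.28  0.7 ] F [-0.4 -0.2 -3. ] grip 17.7
```

```bash
python3 -m handwheel '[[0.0,-0.004,0,0.005,0,0.6,0],[0.0,-0.001,0,0.006,0,0,0],[0.0,0,0,0,0,0,0]]'; python3 -c "
from h import *
rel()"; python3 -m handwheel '[[0.0,0,0,0.005,0,0,0],[0.0,0,0,0,0,0,0]]'; python3 -c "
from h import *
rel()"
```

```text
time: 27.22
position: [0.4782, 0.1059, 0.1675]
tool_rot: [-2.901, -0.559, -0.713]
ft_force: [1.2, -0.4, -1.3]
grip_width: 0.202
grip_force: 50.0
t 27.23 dTCP [  2.    0.1 -10. ] turn [ 0.1  0.  -0. ] dTip [  2.1  -0.1 -10. ] J2,4,6 [-0.28  2.3   0.66] F [ 1.2 -0.4 -1.3] grip 17.6
time: 27.48
position: [0.4803, 0.1068, 0.163]
tool_rot: [-2.901, -0.559, -0.713]
ft_force: [0.3, -0.2, -0.9]
grip_width: 0.204
grip_force: 50.0
t 27.48 dTCP [ 1.9  0.2 -5. ] turn [ 0.1  0.  -0. ] dTip [ 1.9 -0.1 -5. ] J2,4,6 [-0.27  2.3   0.65] F [ 0.3 -0.2 -0.9] grip 17.7
```

```bash
python3 -m handwheel '[[0.0,-0.001,0,0.004,0,0,0],[0.0,0,0,0.001,0,0,0],[0.0,0,0,0.0005,0,0,0],[0.0,0,0,0,0,0,0]]'; python3 -c "
from h import *
rel()"
```

```text
time: 27.98
position: [0.4816, 0.1073, 0.1581]
tool_rot: [-2.901, -0.559, -0.712]
ft_force: [-2.7, -1.0, 2.6]
grip_width: 0.206
grip_force: 50.0
t 27.98 dTCP [0.8 0.2 0. ] turn [ 0.1  0.  -0. ] dTip [ 0.8 -0.1  0. ] J2,4,6 [-0.26  2.3   0.63] F [-2.7 -1.   2.6] grip 18.0
```

```bash
python3 -m handwheel '[[0.087,0,0,0,0,0,0],[0.087,0,0,0,0,0,0],[0.087,0,0,0,0,0,0],[0.087,0,0,0,0,0,0],[0.087,0,0,0,0,0,0],[0.087,0,0,-0.015,0,0,0],[0.087,0.005,0,-0.03,0,-3,0],[0.087,0.01,0,-0.04,0,-3,0],[0.087,0.02,0,-0.04,0,-3,0],[0.087,0.02,0,-0.04,0,-3,0],[0.087,0,0,0,0,0,0]]'; python3 - <<'E'
from h import *
rel()
P={}
for n in("side","top","wrist"):
    p,d,i=grab(n);P[n]=p;w=world(d,i);h=cv2.cvtColor(p,cv2.COLOR_BGR2HSV)
    b=(h[...,0]>100)&(h[...,0]<130)&(h[...,1]>120)&(w[...,2]>.09)&(w[...,2]<.21)&(np.hypot(w[...,0]-.48,w[...,1]-.107)<.05)
    if b.sum()>10: print(n,"handle",w[b].mean(0),w[b].min(0),w[b].max(0),b.sum())
cv2.imwrite("pics/end.png",np.hstack([cv2.resize(P["top"][100:350,180:480],(400,333)),cv2.resize(P["side"][120:370,190:490],(400,333))]))
E
```

```text
time: 29.35
position: [0.4826, 0.1024, 0.3307]
tool_rot: [-2.994, -0.581, -0.411]
ft_force: [0.4, -0.3, 0.3]
grip_width: 0.998
grip_force: 0.0
t 29.35 dTCP [  80.3    3.4 -153.3] turn [  0.2 -12.   -0.1] dTip [  52.4    3.  -156.2] J2,4,6 [-0.24  1.88  1.23] F [ 0.4 -0.3  0.3] grip 86.8
side handle [0.46485589 0.100591   0.18727517] [0.45443378 0.092796   0.18035925] [0.47412121 0.10793072 0.19440079] 36
top handle [0.47644693 0.10139936 0.17451048] [0.45720117 0.08860804 0.12810636] [0.50898343 0.11882178 0.1948706 ] 51
wrist handle [0.48197228 0.10684204 0.16887958] [0.45395097 0.09066885 0.11812734] [0.51244985 0.12493981 0.19291893] 912
```

View pics/end.png

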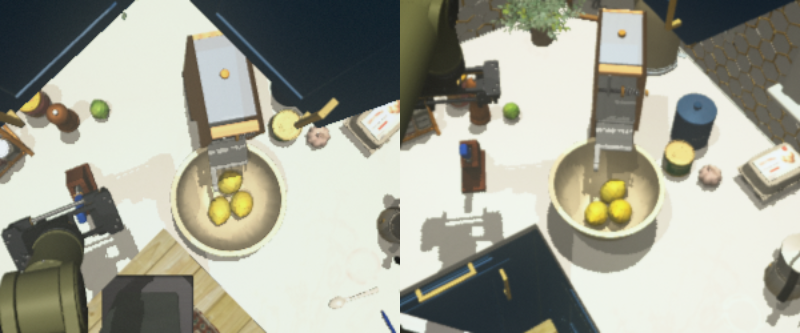

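The three lemons are in the bowl under the open gate. The handle's maximum height is 0.1944 m in the side view (0.1946 at the start), so the key is fully seated. The bystanders look unmoved and the gripper is clear, so I hand in.

```bash
python3 -c "
from bench import ctrl
print(ctrl.close_job())"
```

```text
the job is handed in; nothing more can be done
None
```

The job is handed in after about 29.5 s on the robot's clock: all three lemons are in the bowl under the open gate, the bar sprang home, the key is fully down in its block, and nothing else on the worktop appears moved.

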